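Stop a balance slab from rocking

TASK

The stone slab under the balance rocks at one of its corners: with a fingertip, press firmly down on one corner of the slab after another until you find the one that gives. Press the orange shim lever of that corner's mount down flat, leaving the other three levers raised, then press firmly on the same corner once more to make sure that it stands solid, and come away. Only press: do not touch the balance, lift the slab, or disturb the things around it.

Things in the scene. Friction and masses are not known exactly. Their poses are not given: they have to be found in the camera images.
- slab: dark grey stone weighing slab, 200 mm (x) by 240 mm (y), 30 mm thick, about 4.5 kg with the balance; origin at the centre of its underside, which is level 40 mm above the desk (top at 70 mm). It lies loose on the pads of four corner mounts: three are hard; one, not known beforehand, is only sprung, so that its corner gives when pressed and comes back when let go
- balance: compact white laboratory balance with a round steel pan, 140 mm (x) by 100 mm (y), its top 37 mm above the slab, fixed on the middle of the slab; origin at the centre of its underside. Not to be touched.
- corner_1 (a point): the place to press at the near (-x) left (+y) corner of the slab: a point on its top, 26 mm in from its x edge and 20 mm in from its y edge, over the mount's pad; 70 mm above the desk. The corner that gives begins to sink at 1.5 N and from 3 N on is at its stop, 4 mm lower (the opposite corner then rises as much); the others stay put
- corner_2 (a point): the place to press at the far (+x) left (+y) corner of the slab: a point on its top, 26 mm in from its x edge and 20 mm in from its y edge, over the mount's pad; 70 mm above the desk. The corner that gives begins to sink at 1.5 N and from 3 N on is at its stop, 4 mm lower (the opposite corner then rises as much); the others stay put
- corner_3 (a point): the place to press at the far (+x) right (-y) corner of the slab: a point on its top, 26 mm in from its x edge and 20 mm in from its y edge, over the mount's pad; 70 mm above the desk. The corner that gives begins to sink at 1.5 N and from 3 N on is at its stop, 4 mm lower (the opposite corner then rises as much); the others stay put
- corner_4 (a point): the place to press at the near (-x) right (-y) corner of the slab: a point on its top, 26 mm in from its x edge and 20 mm in from its y edge, over the mount's pad; 70 mm above the desk. The corner that gives begins to sink at 1.5 N and from 3 N on is at its stop, 4 mm lower (the opposite corner then rises as much); the others stay put
- mount_a: one of four alike corner mounts fixed to the desk, one beside each corner (which is where changes from run to run; the nearest belongs to the corner). Aluminium base, rubber foot, a pad on either side and a steel cam lever, the shim, in the middle, 26 mm outside the slab's left or right edge. Origin on the desk under the lever's pivot (about 14 mm up); the lever runs along its own -x
- shim_a (a joint): shim lever of mount_a, rad: 0 = raised about 49 degrees, 0.85 = flat on its base (its stop). Starts at 0 to 0.1, moves with friction (about 4 N on the pedal), stays where it is left. Pressing it turns its cam up under the slab, past dead centre. Flat at the corner that gives, the cam just bears on the level slab; at a hard corner it would jack the slab up 4 mm
- shim_a_pedal (a point): middle of the top of the orange pedal, 26 by 26 mm, at the end of the lever of mount_a, 55 mm from the pivot; 52 to 60 mm above the desk when raised, about 18 mm when flat (it moves about 20 mm away from the pivot, towards -x, on the way down)
- mount_b: one of four alike corner mounts fixed to the desk, one beside each corner (which is where changes from run to run; the nearest belongs to the corner). Aluminium base, rubber foot, a pad on either side and a steel cam lever, the shim, in the middle, 26 mm outside the slab's left or right edge. Origin on the desk under the lever's pivot (about 14 mm up); the lever runs along its own -x
- shim_b (a joint): shim lever of mount_b, rad: 0 = raised about 49 degrees, 0.85 = flat on its base (its stop). Starts at 0 to 0.1, moves with friction (about 4 N on the pedal), stays where it is left. Pressing it turns its cam up under the slab, past dead centre. Flat at the corner that gives, the cam just bears on the level slab; at a hard corner it would jack the slab up 4 mm
- shim_b_pedal (a point): middle of the top of the orange pedal, 26 by 26 mm, at the end of the lever of mount_b, 55 mm from the pivot; 52 to 60 mm above the desk when raised, about 18 mm when flat (it moves about 20 mm away from the pivot, towards -x, on the way down)
- mount_c: one of four alike corner mounts fixed to the desk, one beside each corner (which is where changes from run to run; the nearest belongs to the corner). Aluminium base, rubber foot, a pad on either side and a steel cam lever, the shim, in the middle, 26 mm outside the slab's left or right edge. Origin on the desk under the lever's pivot (about 14 mm up); the lever runs along its own -x
- shim_c (a joint): shim lever of mount_c, rad: 0 = raised about 49 degrees, 0.85 = flat on its base (its stop). Starts at 0 to 0.1, moves with friction (about 4 N on the pedal), stays where it is left. Pressing it turns its cam up under the slab, past dead centre. Flat at the corner that gives, the cam just bears on the level slab; at a hard corner it would jack the slab up 4 mm
- shim_c_pedal (a point): middle of the top of the orange pedal, 26 by 26 mm, at the end of the lever of mount_c, 55 mm from the pivot; 52 to 60 mm above the desk when raised, about 18 mm when flat (it moves about 20 mm away from the pivot, towards -x, on the way down)
- mount_d: one of four alike corner mounts fixed to the desk, one beside each corner (which is where changes from run to run; the nearest belongs to the corner). Aluminium base, rubber foot, a pad on either side and a steel cam lever, the shim, in the middle, 26 mm outside the slab's left or right edge. Origin on the desk under the lever's pivot (about 14 mm up); the lever runs along its own -x
- shim_d (a joint): shim lever of mount_d, rad: 0 = raised about 49 degrees, 0.85 = flat on its base (its stop). Starts at 0 to 0.1, moves with friction (about 4 N on the pedal), stays where it is left. Pressing it turns its cam up under the slab, past dead centre. Flat at the corner that gives, the cam just bears on the level slab; at a hard corner it would jack the slab up 4 mm
- shim_d_pedal (a point): middle of the top of the orange pedal, 26 by 26 mm, at the end of the lever of mount_d, 55 mm from the pivot; 52 to 60 mm above the desk when raised, about 18 mm when flat (it moves about 20 mm away from the pivot, towards -x, on the way down)
- jar: clear glass jar, 61 mm across, 60 mm high, loose bystander; origin under its centre
- dropper: small white dropper bottle, 41 mm across, 118 mm high, loose bystander; origin under its centre
- mailer: blue slide mailer box, 31 x 83 x 22 mm, loose bystander; origin under its centre
- tape: roll of pale tape lying flat, 77 mm across, 16 mm high, loose bystander; origin under its centre
Things that resemble listed ones, but are neither listed nor needed, are in the scene too. What is shaped like the mount_b but purple is not meant.

How it is judged:
By the outcome, as a careful person would: the job done as asked, in the order asked, and still so for the second after the job is handed in, with the robot touching nothing.
It also fails if it takes over 67 s, if anything falls off the work surface, if the arm or the gripper's body presses on something with over 40 N, if the wrist force passes 120 N, or if a joint passes its speed limit or range.

ROBOT

A 6-joint arm with a two-finger parallel gripper is mounted at the origin on a cart in front of the work surface, level with it; the furniture and walls round the work are solid. World frame = base frame: x ahead of the robot, y to its left, z up, the work surface at z = 0. Lengths are in m, angles in rad, forces in N, time in s.
With the tool pointing down it reaches from about 0.25 to 0.775 m from the base axis. Payload 4 kg.
Tool frame: the origin (TCP) lies midway between the tips of the shut fingers; the grasp point (between the pads) lies 19 mm behind it; z points along the fingers, y is the direction in which the jaws open and shut (so a half turn about z gives the same grasp; the last joint's range is limited). The gripper opens to 94 mm and grips with 3 to 60 N. Pads are 16 mm wide; open, the fingers measure 119 mm over their backs; the gripper's body (75 mm by 177 mm) begins 78 mm behind the grasp point.
Start: joints at [1.171, 0.087, 1.371, -0, 1.684, -0.103], TCP at [0.161, 0.526, 0.206] pointing down, gripper open.
Joint ranges: [-3.1, 3.1], [-0.76, 2.03], [0.27, 2.55], [-1.08, 4.22], [0.17, 2.65], [-2.57, 2.57]. Speed limits (rad/s): [2.79, 2.79, 3.14, 3.14, 3.14, 3.14].

INTERFACE

Orientations are given as [roll, pitch, yaw] about the fixed x, y, z axes, in that order (R = Rz(yaw) Ry(pitch) Rx(roll)).
In Python, from bench import robot gives the robot as it stands.
- The arm moves only by the tool servo_tool, never from a script. Its argument "rows" is a list of rows, each a list of 2 entries, a list of its own where there are three numbers: the shift along the tool's x, y, z normalised to -1 to 1, where 1 is 0.08 m, then the turn about the tool's z normalised to -1 to 1, where 1 is pi/2 rad. A call has 1 to 12 rows; each row is the pose to reach, as a shift and turn from the pose commanded when the call began, along the tool's axes at that moment; what a row does not reach only later rows make up. A row lasts 1/12 s, in which the tool goes at most 41.7 mm and 7.16 degrees, less where a joint would pass 70% of its speed; a pose out of reach is approached as far as the arm can. A call with a number of a shift or a turn outside -1 to 1 is refused whole. A call with a gripper value outside its range is refused whole. "grip" is the closure, from -1 (fully open) to 1 (shut), set as the call begins (left out, the last holds). The fingers move at their own pace and stop on an object; the grip force is fixed at half the most. Time passes only in rows, so rows that repeat a pose let the fingers close. It gives the time, the measured TCP pose, the force and the opening at its end, in the units of the state.
- robot.get_obs(): the state, without advancing time (a new reading comes with each control period).
- robot.snapshot(name): name is "scene" or "top" or "wrist"; returns a dict with "pixels" (384x512x3 uint8, red, green, blue), "camera_matrix" (3x3 intrinsics, pixels), "world_from_camera" (4x4, takes a point from camera to world coordinates). Camera axes: x right, y down, z forward; pixel columns grow to the right and rows downward; lengths in m; the calibration is good to about 2 mm. A picture is of the moment at which its call begins. There is no depth.
- robot.close_job(): hands the job in, once; it reports no verdict.
The state is a dict: "time": time; "joint_positions": joint angles; "qvel": joint speeds; "joint_torque": joint torques, N m; "tool_pos": TCP position; "ee_rot": TCP orientation; "wrist_force": force on the tool from outside, world axes, zero at the start; "wrist_torque": the same for the moment, N m; "width": finger opening in m.
Only numpy, scipy, OpenCV 4.12 (cv2) and the standard library are available. Lean on these libraries where they do the work, as an engineer would, in place of code of your own. Each camera call takes 0.05 s, during which the arm holds its last target.

## Working session

There is one attempt and no reset: what is moved stays moved. The work goes in short steps, Python scripts to look and compute and a tool call to move; the robot and the scene stay as the last step left them, time stands still between calls to the robot, and variables do not carry over. Pictures are saved under pics/ and viewed, and the job is handed in when it is done.

Besides the shell and the picture viewer there is one more tool, called after "Emit:" as a command line: name --argument value ..., lists and objects as JSON in quotes. servo_tool: Moves the arm, as the interface text tells. Its arguments: {"type":"object","properties":{"rows":{"type":"array"},"grip":{"type":"number"}},"required":["rows"]}

```bash
ls; mkdir -p pics; python3 - <<'E'
from bench import robot
import cv2, numpy as np
o=robot.get_obs(); print(o)
for n in("scene","top"):
    s=robot.snapshot(n); cv2.imwrite(f"pics/{n}0.png",cv2.cvtColor(s["pixels"],cv2.COLOR_RGB2BGR)); np.savez(f"pics/{n}0.npz",**s)
    print(n,s["camera_matrix"],s["world_from_camera"])
E
```

```text
pics
{'time': 0.0, 'joint_positions': array([ 1.17091732e+00,  8.79479308e-02,  1.37220578e+00,  1.21382197e-05,
        1.68359191e+00, -1.03068669e-01]), 'qvel': array([-0.00172384, -0.00115139, -0.00079862,  0.00023314, -0.00141735,
        0.00065235]), 'joint_torque': array([ 1.46331699e-04, -3.40193510e+01, -3.02423251e+01,  7.15460884e-02,
        3.31818277e-02, -2.05760716e-04]), 'tool_pos': array([0.1606354 , 0.52546411, 0.20433263]), 'ee_rot': array([-3.13945236e+00, -2.33510314e-04,  2.84478342e+00]), 'wrist_force': array([-1.15757811, -0.06723035,  1.43235947]), 'wrist_torque': array([ 0.00644582,  0.03840447, -0.00254874]), 'width': 0.09387705850431814}
scene [[365.87824623   0.         255.60967685]
 [  0.         365.87824623 187.46801551]
 [  0.           0.           1.        ]] [[ 0.53370575 -0.41280311  0.73807301 -0.32554318]
 [-0.84558878 -0.27261153  0.45897993 -0.52365274]
 [ 0.01173887 -0.86906648 -0.49455602  0.65183772]
 [ 0.          0.          0.          1.        ]]
top [[351.98796457   0.         253.30067032]
 [  0.         351.98796457 191.68166603]
 [  0.           0.           1.        ]] [[-0.00138809 -0.98570818  0.16845609  0.38021785]
 [-0.99958464  0.00621681  0.02814052 -0.01759255]
 [-0.0287856  -0.16834706 -0.98530739  1.09342478]
 [ 0.          0.          0.          1.        ]]
```

View pics/scene0.png

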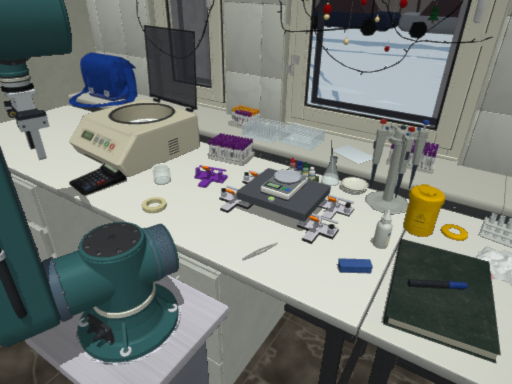

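View pics/top0.png

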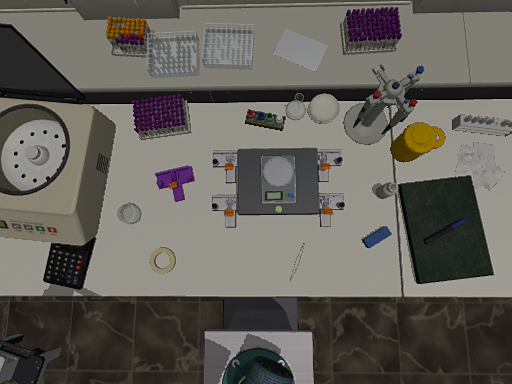

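The scene view shows the slab at about (285,195) and the top view shows it at about (278,181). The four mounts are at its left and right edges, and the purple decoy is at (175,182). Next I'll zoom in.

```bash
python3 - <<'E'
import cv2
t=cv2.imread("pics/top0.png")[135:230,195:360]; cv2.imwrite("pics/top0c.png",cv2.resize(t,None,fx=4.8,fy=4.8,interpolation=cv2.INTER_CUBIC))
t=cv2.imread("pics/scene0.png")[150:250,205:365]; cv2.imwrite("pics/scene0c.png",cv2.resize(t,None,fx=5,fy=5,interpolation=cv2.INTER_CUBIC))
E
```

```text
(no output)
```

View pics/top0c.png

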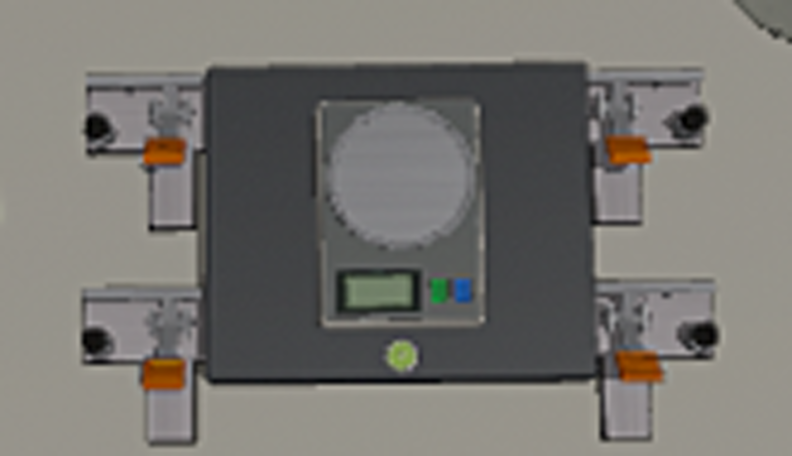

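View pics/scene0c.png

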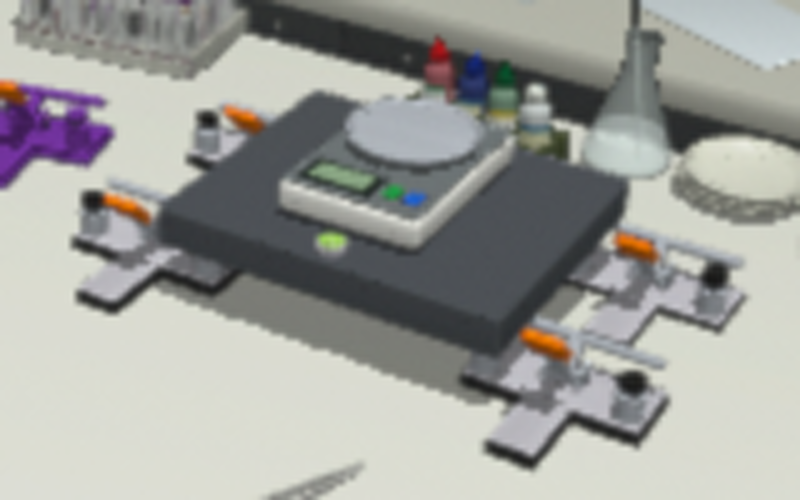

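```bash
cat > h.py <<'E'
import numpy as np, cv2
def load(n): 
    d=np.load(f"pics/{n}.npz"); return d["pixels"],d["camera_matrix"],d["world_from_camera"]
def ray(K,T,u,v):
    d=T[:3,:3]@np.linalg.solve(K,[u,v,1.]); return T[:3,3],d
def onz(K,T,u,v,z):
    o,d=ray(K,T,u,v); return o+d*(z-o[2])/d[2]
def tri(rs):
    A=np.zeros((3,3));b=np.zeros(3)
    for o,d in rs:
        d=d/np.linalg.norm(d);P=np.eye(3)-np.outer(d,d);A+=P;b+=P@o
    p=np.linalg.solve(A,b); e=[np.linalg.norm((np.eye(3)-np.outer(d,d)/(d@d))@(p-o)) for o,d in rs]
    return p,max(e)
def orange(px,roi):
    h=cv2.cvtColor(px,cv2.COLOR_RGB2HSV); m=cv2.inRange(h,(5,180,90),(18,255,255))
    k=np.zeros_like(m);x0,y0,x1,y1=roi;k[y0:y1,x0:x1]=m[y0:y1,x0:x1]
    n,l,st,c=cv2.connectedComponentsWithStats(k)
    return [(c[i],st[i]) for i in range(1,n) if st[i,4]>8]
E
python3 - <<'E'
from h import *
px,K,T=load("top0"); ps,Ks,Ts=load("scene0")
a=orange(px,(205,140,350,230)); b=orange(ps,(205,150,365,250))
for c in a: print("top",c[0].round(1),c[1])
for c in b: print("sc",c[0].round(1),c[1])
for ca in a:
    for cb in b:
        p,e=tri([ray(K,T,*ca[0]),ray(Ks,Ts,*cb[0])])
        if e<.006: print(ca[0].round(1),cb[0].round(1),p.round(4),round(e,4))
g=cv2.cvtColor(px,cv2.COLOR_RGB2HSV)
roi=np.zeros(g.shape[:2],np.uint8); roi[140:225,200:345]=1
m=((g[...,2]<95)&(roi>0)).astype(np.uint8)
m=cv2.morphologyEx(m,cv2.MORPH_OPEN,np.ones((7,7)))
cs,_=cv2.findContours(m,0,2); c=max(cs,key=cv2.contourArea); r=cv2.minAreaRect(c); print(r)
for q in cv2.boxPoints(r): print(q, onz(K,T,*q,.07).round(4))
hz=cv2.approxPolyDP(cv2.convexHull(c),3,True)[:,0]
for q in hz: print("hull",q,onz(K,T,*q,.07).round(4))
cv2.imwrite("pics/mask.png",m*255)
E
```

```text
top [228.6 166.1] [225 164   8   5  39]
top [325.2 166. ] [321 164   9   5  39]
top [327.6 210.7] [324 208   9   6  46]
top [228.4 212.8] [225 210   8   6  43]
sc [206.5 168. ] [205 167   4   3  10]
sc [253.8 173.6] [251 172   6   4  13]
sc [229.3 190.7] [226 189   8   5  15]
sc [331.8 199.1] [329 197   7   5  22]
sc [313.1 218.1] [309 216   9   6  28]
[228.6 166.1] [253.8 173.6] [0.6372 0.0852 0.0594] 0.0018
[325.2 166. ] [331.8 199.1] [ 0.6361 -0.2067  0.053 ] 0.0016
[327.6 210.7] [313.1 218.1] [ 0.4989 -0.2062  0.0598] 0.0
[228.4 212.8] [229.3 190.7] [0.4942 0.0856 0.0593] 0.0
((277.0, 181.0), (66.0, 82.0), 90.0)
[236. 148.] [0.6893 0.0637 0.07  ]
[318. 148.] [ 0.6868 -0.1826  0.07  ]
[318. 214.] [ 0.4883 -0.1762  0.07  ]
[236. 214.] [0.4893 0.0623 0.07  ]
hull [316 148] [ 0.6869 -0.1767  0.07  ]
hull [318 213] [ 0.4912 -0.1763  0.07  ]
hull [236 212] [0.4952 0.0624 0.07  ]
hull [238 149] [0.6861 0.0576 0.07  ]
```

Emit:
servo_tool --rows '[[[-0.5,-0.4,0],0.1],[[-1,-0.8,0],0.2],[[-1,-0.8,0],0.3],[[-1,-0.8,0],0.4],[[-1,-0.8,0],0.5],[[-1,-0.8,0],0.6],[[-1,-0.8,0],0.7],[[-1,-0.8,0],0.78],[[-1,-0.8,0],0.811],[[-1,-0.8,0],0.811],[[-1,-0.8,0],0.811]]' --grip 1

```text
time: 1.02
tool_pos: [0.2185, 0.4411, 0.2049]
ee_rot: [-3.141, 0.001, 1.568]
wrist_force: [-0.1, 0.1, 0.3]
width: 0.0242
```

Emit:
servo_tool --rows '[[[-0.5,0.37,0],0],[[-1,0.74,0],0]]'

```text
time: 1.18
tool_pos: [0.2675, 0.3745, 0.2048]
ee_rot: [-3.141, 0.001, 1.579]
wrist_force: [0.6, -0.4, -0.2]
width: 0.0108
```

Emit:
servo_tool --rows '[[[-0.5,0.37,0],0],[[-1,0.74,0],0]]'

```text
time: 1.35
tool_pos: [0.3181, 0.306, 0.2052]
ee_rot: [-3.141, 0.0, 1.575]
wrist_force: [1.2, 0.7, 0.4]
width: 0.001
```

Emit:
servo_tool --rows '[[[-0.5,0.37,0],0],[[-1,0.74,0],0],[[-1,0.74,0],0]]'

```text
time: 1.6
tool_pos: [0.379, 0.2236, 0.2052]
ee_rot: [3.141, 0.002, 1.569]
wrist_force: [-0.2, -0.8, 0.4]
width: 0.0001
```

Emit:
servo_tool --rows '[[[-0.5,0.37,0],0],[[-1,0.74,0],0],[[-1,0.74,0],0],[[-1,0.74,0],0],[[-1,0.74,0],0]]'

```text
time: 2.02
tool_pos: [0.4362, 0.1469, 0.205]
ee_rot: [-3.14, -0.0, 1.57]
wrist_force: [0.4, 0.4, 0.2]
width: 0.0003
```

```bash
python3 - <<'E'
from bench import robot
import cv2, numpy as np
o=robot.get_obs(); print({k:np.round(o[k],4) for k in("time","tool_pos","ee_rot","wrist_force","width","joint_positions")})
for n in("wrist","top"):
    s=robot.snapshot(n); cv2.imwrite(f"pics/{n}1.png",cv2.cvtColor(s["pixels"],cv2.COLOR_RGB2BGR)); np.savez(f"pics/{n}1.npz",**s)
    if n=="wrist": print(n,s["camera_matrix"],s["world_from_camera"])
E
```

```text
{'time': np.float64(2.0167), 'tool_pos': array([0.4362, 0.1469, 0.205 ]), 'ee_rot': array([-3.1401e+00, -5.0000e-04,  1.5702e+00]), 'wrist_force': array([0.4298, 0.431 , 0.177 ]), 'width': np.float64(0.0003), 'joint_positions': array([ 2.0100e-01, -1.1340e-01,  1.5701e+00,  8.0000e-04,  1.6863e+00,
        2.0170e-01])}
wrist [[294.05859075   0.         254.75583759]
 [  0.         294.05859075 192.2756543 ]
 [  0.           0.           1.        ]] [[ 9.99998971e-01  1.11848414e-03 -8.97889942e-04  4.38072343e-01]
 [ 8.40486823e-04 -9.64232230e-01 -2.65057542e-01  2.22575947e-01]
 [-1.16223708e-03  2.65056515e-01 -9.64232178e-01  3.83538637e-01]
 [ 0.00000000e+00  0.00000000e+00  0.00000000e+00  1.00000000e+00]]
```

View pics/wrist1.png

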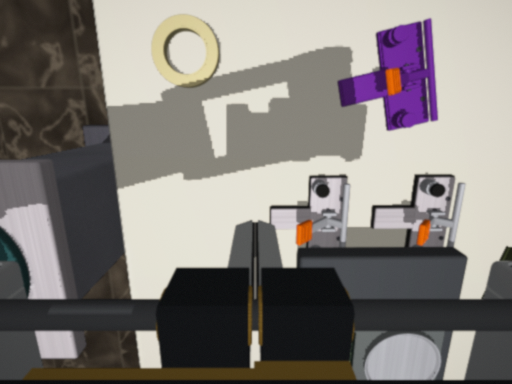

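The wrist view shows the left mounts, with pedals at about (304,233) and (424,233), and the slab's left edge running from (297,250) to (465,250).

```bash
python3 - <<'E'
from h import *
px,K,T=load("wrist1"); pt,Kt,Tt=load("top0")
b=cv2.imread("pics/wrist1.png")[165:300,255:475]; cv2.imwrite("pics/w1c.png",cv2.resize(b,None,fx=3.5,fy=3.5,interpolation=cv2.INTER_CUBIC))
a=orange(pt,(205,140,350,230)); w=orange(px,(260,170,480,300))
for ca in a:
  for cb in w:
    p,e=tri([ray(Kt,Tt,*ca[0]),ray(K,T,*cb[0])])
    if e<.006: print(cb[0].round(1),p.round(4),round(e,4))
E
```

```text
[423.2 232.2] [0.6352 0.0863 0.0634] 0.0001
[303.9 232.1] [0.4948 0.0855 0.0619] 0.0009
```

View pics/w1c.png

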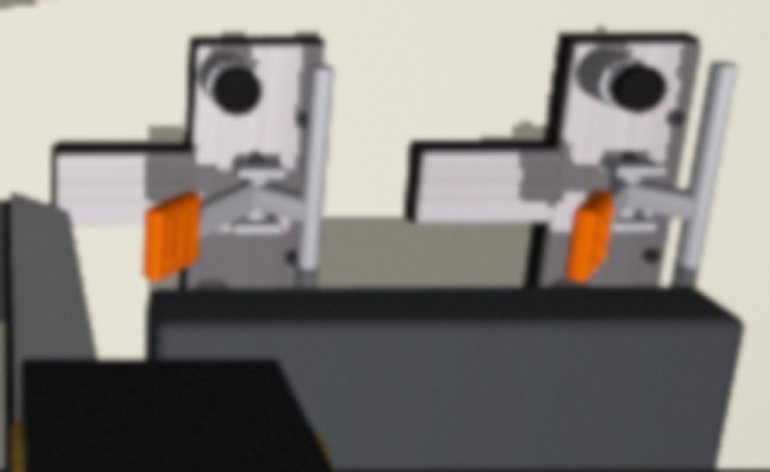

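```bash
python3 - <<'E'
from h import *
px,K,T=load("wrist1"); pt,Kt,Tt=load("top0")
for u,v in [(300.5,256.6),(467.2,257)]: print(onz(K,T,u,v,.07).round(4))
# top view, crop scale 4.8, offset (195,135)
for u,v in [(207,66),(586,63),(595,378),(209,380)]:
    q=(195+u/4.8,135+v/4.8); print(q,onz(Kt,Tt,*q,.07).round(4))
for wp,c in [((300.5,256.6),(209,378)),((467.2,257),(207,66))]:
    print(tri([ray(K,T,*wp),ray(Kt,Tt,195+c[0]/4.8,135+c[1]/4.8)]))
E
```

```text
[0.4917 0.058  0.07  ]
[0.6877 0.0577 0.07  ]
(238.125, 148.75) [0.6869 0.0573 0.07  ]
(317.08333333333337, 148.125) [ 0.6865 -0.1799  0.07  ]
(318.95833333333337, 213.75) [ 0.489 -0.179  0.07 ]
(238.54166666666669, 214.16666666666669) [0.4888 0.0549 0.07  ]
(array([0.49151869, 0.05534739, 0.06507444]), np.float64(0.0009716013807674747))
(array([0.68725996, 0.05753823, 0.06999585]), np.float64(0.0004273129596626908))
```

Emit:
servo_tool --rows '[[[-0.35,0.25,0.1],0],[[-0.7,0.5,0.2],0],[[-0.7,0.5,0.2],0]]'

```text
time: 2.37
tool_pos: [0.477, 0.0892, 0.1876]
ee_rot: [-3.14, 0.003, 1.57]
wrist_force: [-1.1, 0.4, -1.2]
width: 0.0004
```

Emit:
servo_tool --rows '[[[-0.33,0.25,0.4],0],[[-0.66,0.48,0.9],0],[[-0.66,0.48,1.0],0],[[-0.66,0.48,1.0],0],[[-0.66,0.48,1.0],0]]'

```text
time: 2.78
tool_pos: [0.5133, 0.0401, 0.1086]
ee_rot: [-3.138, -0.001, 1.572]
wrist_force: [-1.1, -1.1, 0.8]
width: 0.0005
```

```bash
python3 - <<'E'
from bench import robot
import cv2, numpy as np
o=robot.get_obs(); print({k:np.round(o[k],4) for k in("time","tool_pos","ee_rot","wrist_force","joint_torque","width")})
for n in("scene","top"):
    s=robot.snapshot(n); cv2.imwrite(f"pics/{n}2.png",cv2.resize(cv2.cvtColor(s["pixels"],cv2.COLOR_RGB2BGR)[110:260,170:390],None,fx=3.5,fy=3.5)); np.savez(f"pics/{n}2.npz",**s)
E
```

```text
{'time': np.float64(2.7833), 'tool_pos': array([0.5133, 0.0401, 0.1086]), 'ee_rot': array([-3.1383e+00, -1.1000e-03,  1.5723e+00]), 'wrist_force': array([-1.1263, -1.0763,  0.7563]), 'joint_torque': array([-6.40600e-01, -2.97085e+01, -2.79284e+01, -1.60000e-03,
       -2.30000e-03, -1.42000e-02]), 'width': np.float64(0.0005)}
```

View pics/scene2.png

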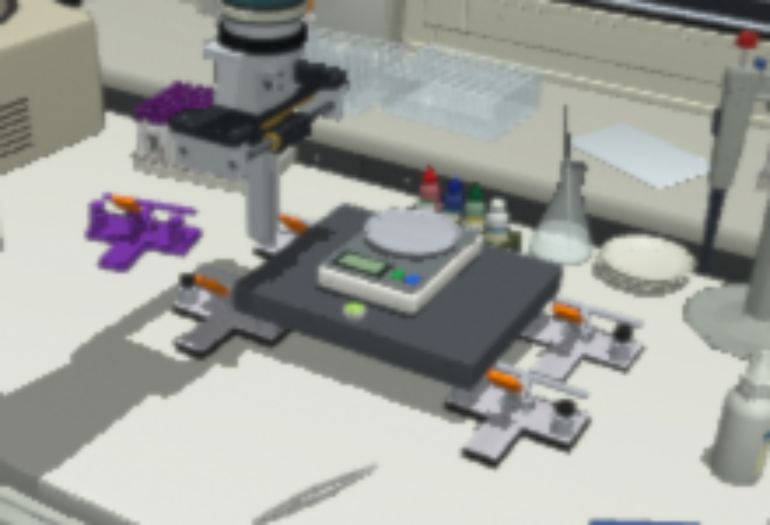

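View pics/top2.png

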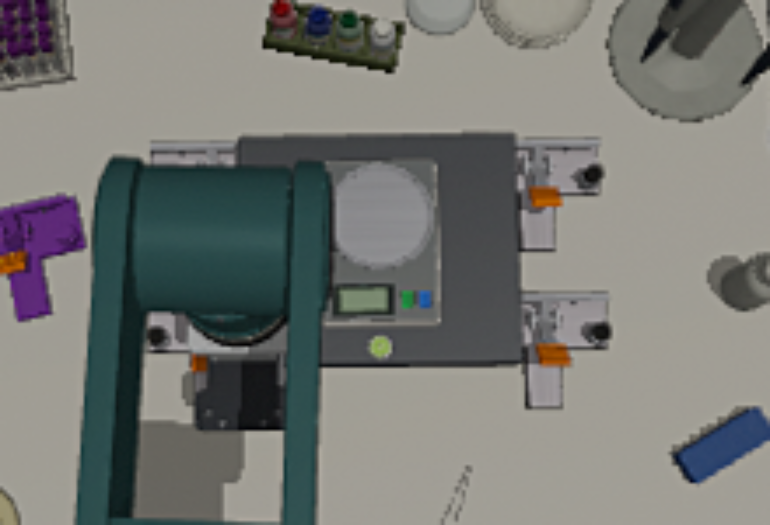

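The closed fingertips are above corner_1, and nothing else is close by. I'll press it in small steps.

Emit:
servo_tool --rows '[[[0,0,0.2],0],[[0,0,0.4],0],[[0,0,0.4],0],[[0,0,0.44],0],[[0,0,0.46],0],[[0,0,0.48],0],[[0,0,0.5],0],[[0,0,0.52],0],[[0,0,0.52],0]]'

```text
time: 3.63
tool_pos: [0.5154, 0.0388, 0.0702]
ee_rot: [3.139, -0.0, 1.571]
wrist_force: [-2.2, -0.2, 8.0]
width: 0.0008
```

Emit:
servo_tool --rows '[[[0,0,0.02],0],[[0,0,0.04],0],[[0,0,0.05],0],[[0,0,0.05],0],[[0,0,0.05],0]]'

```text
time: 4.05
tool_pos: [0.5154, 0.0388, 0.07]
ee_rot: [3.138, -0.0, 1.571]
wrist_force: [-10.6, 0.3, 22.0]
width: 0.0006
```

Emit:
servo_tool --rows '[[[0,0,-0.05],0],[[0,0,-0.1],0],[[0,0,-0.4],0],[[0,0.4,-0.6],0],[[0,0.8,-0.6],0],[[0,0.9,-0.6],0]]'

```text
time: 4.55
tool_pos: [0.5907, 0.0383, 0.1129]
ee_rot: [3.137, 0.0, 1.57]
wrist_force: [-0.6, -0.7, -0.8]
width: 0.0004
```

Emit:
servo_tool --rows '[[[0,0.5,0],0],[[0,0.94,0],0],[[0,0.94,0.1],0],[[0,0.94,0.1],0],[[0,0.94,0.1],0]]'

```text
time: 4.97
tool_pos: [0.6603, 0.0387, 0.102]
ee_rot: [-3.137, -0.0, 1.571]
wrist_force: [-0.5, 0.2, 0.2]
width: 0.0009
```

Emit:
servo_tool --rows '[[[0,0,0.2],0],[[0,0,0.34],0],[[0,0,0.36],0],[[0,0,0.38],0],[[0,0,0.4],0],[[0,0,0.42],0],[[0,0,0.44],0],[[0,0,0.45],0],[[0,0,0.45],0]]'

```text
time: 5.72
tool_pos: [0.6622, 0.0387, 0.0702]
ee_rot: [3.14, -0.0, 1.571]
wrist_force: [-2.5, -0.6, 6.0]
width: 0.0004
```

Emit:
servo_tool --rows '[[[0,0,0.02],0],[[0,0,0.03],0],[[0,0,0.03],0],[[0,0,0.03],0]]'

```text
time: 6.05
tool_pos: [0.6622, 0.0387, 0.0701]
ee_rot: [3.139, 0.0, 1.571]
wrist_force: [-5.8, 0.1, 11.6]
width: 0.0002
```

Emit:
servo_tool --rows '[[[0,0,-0.05],0],[[0,0,-0.1],0],[[0,0,-0.5],0],[[-0.4,0,-0.95],0],[[-0.9,0,-1],0],[[-1,0,-1],0]]'

```text
time: 6.55
tool_pos: [0.664, -0.0463, 0.1502]
ee_rot: [3.134, 0.004, 1.568]
wrist_force: [0.9, 1.0, -0.3]
width: 0.0001
```

Emit:
servo_tool --rows '[[[-0.4,0,0],0],[[-0.9,0,0],0],[[-0.95,0,0],0]]'

```text
time: 6.8
tool_pos: [0.6611, -0.1238, 0.1444]
ee_rot: [-3.14, 0.003, 1.565]
wrist_force: [-1.1, 0.1, 0.7]
width: 0.0003
```

Emit:
servo_tool --rows '[[[-0.3,0,0],0],[[-0.54,0,0.4],0],[[-0.54,0,0.6],0],[[-0.54,0,0.6],0],[[-0.54,0,0.6],0]]'

```text
time: 7.22
tool_pos: [0.6608, -0.16, 0.0953]
ee_rot: [-3.138, -0.002, 1.57]
wrist_force: [0.2, 0.4, 0.1]
width: 0.0001
```

Down from a commanded z of about 0.0955 to about 0.066.

Emit:
servo_tool --rows '[[[0,0,0.15],0],[[0,0,0.25],0],[[0,0,0.28],0],[[0,0,0.3],0],[[0,0,0.32],0],[[0,0,0.34],0],[[0,0,0.36],0],[[0,0,0.37],0],[[0,0,0.37],0]]'

```text
time: 7.97
tool_pos: [0.6625, -0.1606, 0.0689]
ee_rot: [3.14, 0.0, 1.571]
wrist_force: [-0.4, -0.1, 1.9]
width: 0.0007
```

Emit:
servo_tool --rows '[[[0,0,0.02],0],[[0,0,0.04],0],[[0,0,0.05],0],[[0,0,0.05],0],[[0,0,0.05],0]]'

```text
time: 8.38
tool_pos: [0.663, -0.161, 0.0663]
ee_rot: [3.138, 0.001, 1.571]
wrist_force: [-0.8, 0.4, 7.6]
width: 0.0005
```

Corner_3 gives: the TCP is at 0.0663 under 7.6 N, against 0.070 at the corners already pressed. I'll release it, back off and look at its pedal with the wrist camera.

Emit:
servo_tool --rows '[[[0,0,-0.05],0],[[0,0,-0.1],0],[[0,0,-0.15],0],[[0,0,-0.5],0],[[0,0,-0.9],0],[[0.1,-0.5,-1],0],[[0.2,-1,-1],0]]'

```text
time: 8.97
tool_pos: [0.5838, -0.1456, 0.1461]
ee_rot: [3.137, 0.002, 1.571]
wrist_force: [-0.1, 0.0, 0.6]
width: 0.0007
```

Emit:
servo_tool --rows '[[[0,-0.15,-0.4],0],[[0,-0.15,-0.6],0],[[0,-0.15,-0.6],0],[[0,-0.15,-0.6],0],[[0,-0.15,-0.6],0]]'

```text
time: 9.38
tool_pos: [0.5702, -0.1447, 0.1912]
ee_rot: [-3.141, -0.0, 1.571]
wrist_force: [-0.1, 0.5, -0.1]
width: 0.0008
```

```bash
python3 - <<'E'
from bench import robot
from h import *
o=robot.get_obs(); print({k:np.round(o[k],4) for k in("time","tool_pos","wrist_force")})
for n in("wrist","scene"):
    s=robot.snapshot(n); cv2.imwrite(f"pics/{n}3.png",cv2.cvtColor(s["pixels"],cv2.COLOR_RGB2BGR)); np.savez(f"pics/{n}3.npz",**s)
px,K,T=load("wrist3"); pt,Kt,Tt=load("top0"); ps,Ks,Ts=load("scene3")
w=orange(px,(0,0,512,384)); a=orange(pt,(300,140,350,230)); b=orange(ps,(290,150,365,250))
for c in w: print("w",c[0].round(1),c[1])
for ca in a:
  for cw in w:
    p,e=tri([ray(Kt,Tt,*ca[0]),ray(K,T,*cw[0])])
    if e<.006: print("top-w",ca[0].round(1),cw[0].round(1),p.round(4),round(e,4))
    for cb in b:
      p,e=tri([ray(Kt,Tt,*ca[0]),ray(K,T,*cw[0]),ray(Ks,Ts,*cb[0])])
      if e<.006: print("3",ca[0].round(1),cw[0].round(1),cb[0].round(1),p.round(4),round(e,4))
E
```

```text
{'time': np.float64(9.3833), 'tool_pos': array([ 0.5702, -0.1447,  0.1912]), 'wrist_force': array([-0.1049,  0.4596, -0.1475])}
w [311.3 234.7] [304 223  16  25 297]
w [192.3 237.5] [183 225  20  26 382]
top-w [325.2 166. ] [311.3 234.7] [ 0.6352 -0.2044  0.0588] 0.0013
3 [325.2 166. ] [311.3 234.7] [331.8 199.1] [ 0.6369 -0.2068  0.0529] 0.0021
top-w [327.6 210.7] [192.3 237.5] [ 0.4998 -0.2074  0.0586] 0.0013
3 [327.6 210.7] [192.3 237.5] [313.1 218.1] [ 0.4997 -0.2068  0.0596] 0.0017
```

View pics/wrist3.png

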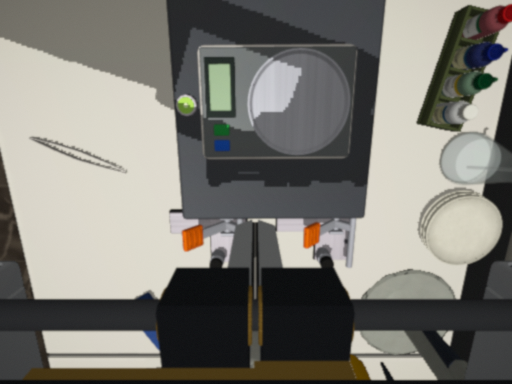

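Pedal beside corner_3 is measured at (0.636, -0.206, 0.055), which fits the expected 26 mm outside the slab edge. I'll move above it.

Emit:
servo_tool --rows '[[[-0.4,0.38,0],0],[[-0.76,0.77,0.2],0],[[-0.76,0.77,0.6],0],[[-0.76,0.77,1],0],[[-0.76,0.77,1],0],[[-0.76,0.77,1],0]]'

```text
time: 9.98
tool_pos: [0.6298, -0.2047, 0.1079]
ee_rot: [-3.134, -0.003, 1.571]
wrist_force: [-0.7, 0.4, 1.6]
width: 0.0005
```

```bash
python3 - <<'E'
from bench import robot
from h import *
o=robot.get_obs(); print({k:np.round(o[k],4) for k in("time","tool_pos","wrist_force")})
s=robot.snapshot("scene"); cv2.imwrite(f"pics/scene4.png",cv2.resize(cv2.cvtColor(s["pixels"],cv2.COLOR_RGB2BGR)[130:260,220:390],None,fx=4.5,fy=4.5,interpolation=cv2.INTER_CUBIC))
E
```

```text
{'time': np.float64(9.9833), 'tool_pos': array([ 0.6298, -0.2047,  0.1079]), 'wrist_force': array([-0.7206,  0.3742,  1.6055])}
```

View pics/scene4.png

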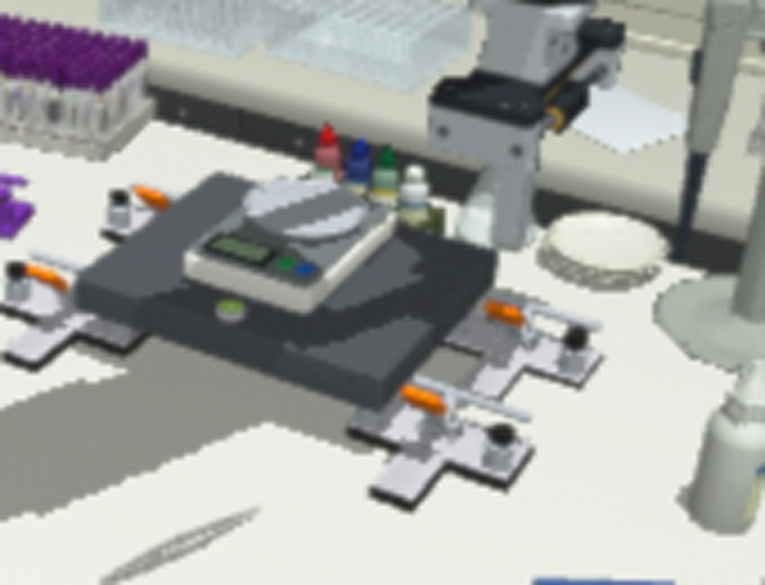

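The fingertip is above the corner_3 pedal, the orange patch at about (505,312). Going down onto it.

Emit:
servo_tool --rows '[[[0,0,0.2],0],[[0,0,0.4],0],[[0,0,0.5],0],[[0,0,0.55],0],[[0,0,0.6],0],[[0,0,0.6],0]]'

```text
time: 10.53
tool_pos: [0.6318, -0.2054, 0.0647]
ee_rot: [3.14, 0.0, 1.571]
wrist_force: [-0.3, -0.4, 0.3]
width: 0.0007
```

Emit:
servo_tool --rows '[[[0,-0.03,0.06],0],[[0,-0.06,0.12],0],[[0,-0.09,0.18],0],[[0,-0.11,0.24],0],[[0,-0.13,0.3],0],[[0,-0.15,0.36],0],[[0,-0.15,0.36],0]]'

```text
time: 11.12
tool_pos: [0.619, -0.2058, 0.0343]
ee_rot: [-3.141, 0.001, 1.571]
wrist_force: [-0.7, -1.1, 2.7]
width: 0.0006
```

Emit:
servo_tool --rows '[[[0,-0.01,0.05],0],[[0,-0.02,0.1],0],[[0,-0.02,0.15],0],[[0,-0.02,0.2],0],[[0,-0.02,0.24],0],[[0,-0.02,0.24],0]]'

```text
time: 11.62
tool_pos: [0.6171, -0.2054, 0.0166]
ee_rot: [-3.14, -0.0, 1.571]
wrist_force: [-4.6, 0.0, 8.2]
width: 0.0002
```

```bash
python3 - <<'E'
from bench import robot
from h import *
o=robot.get_obs(); print({k:np.round(o[k],4) for k in("time","tool_pos","wrist_force")})
s=robot.snapshot("scene"); cv2.imwrite(f"pics/scene5.png",cv2.resize(cv2.cvtColor(s["pixels"],cv2.COLOR_RGB2BGR)[130:260,220:390],None,fx=4.5,fy=4.5,interpolation=cv2.INTER_CUBIC))
E
```

```text
{'time': np.float64(11.6167), 'tool_pos': array([ 0.6171, -0.2054,  0.0166]), 'wrist_force': array([-4.6115,  0.0137,  8.1742])}
```

View pics/scene5.png

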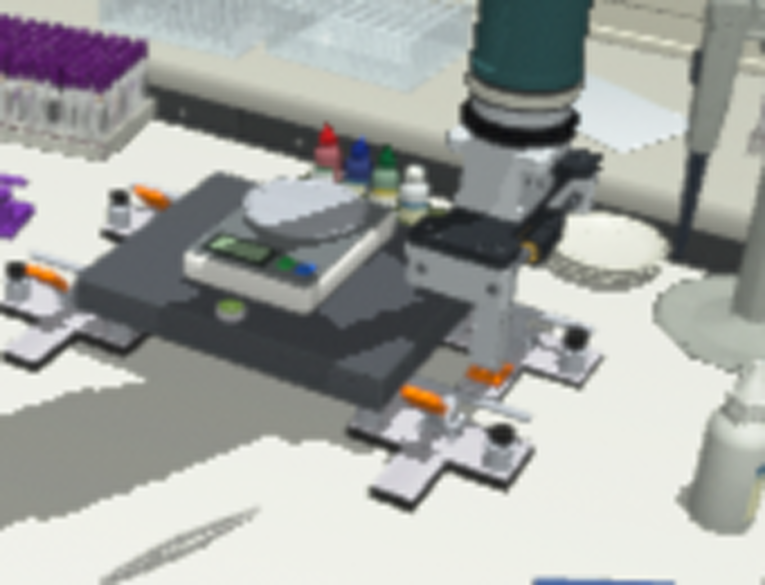

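The pedal at about (490,375) is down on the base tail. I'll press a little harder to be sure it is at its stop, then lift.

Emit:
servo_tool --rows '[[[0,0.01,0.03],0],[[0,0.01,0.05],0],[[0,0.01,0.05],0],[[0,0.01,0.05],0]]'

```text
time: 12.0
tool_pos: [0.6171, -0.2055, 0.0161]
ee_rot: [-3.139, 0.0, 1.571]
wrist_force: [-12.3, 2.4, 20.6]
width: 0.0
```

Emit:
servo_tool --rows '[[[0,0,-0.05],0],[[0,0,-0.12],0],[[0,0,-0.3],0],[[0,0,-0.7],0],[[0,0,-1],0],[[0,0,-1],0]]'

```text
time: 12.5
tool_pos: [0.6223, -0.2062, 0.0975]
ee_rot: [3.131, 0.003, 1.571]
wrist_force: [1.4, -0.6, 1.0]
width: 0.0001
```

Emit:
servo_tool --rows '[[[0,-0.5,-0.5],0],[[0.5,-0.6,-1],0],[[0.75,-0.6,-1],0],[[0.75,-0.6,-1],0],[[0.75,-0.6,-1],0],[[0.75,-0.6,-1],0]]'

```text
time: 13.0
tool_pos: [0.5704, -0.1452, 0.17]
ee_rot: [-3.14, -0.001, 1.572]
wrist_force: [0.1, -0.4, 0.6]
width: 0.0005
```

```bash
python3 - <<'E'
from bench import robot
from h import *
o=robot.get_obs(); print({k:np.round(o[k],4) for k in("time","tool_pos","wrist_force")})
for n in("wrist","scene"):
    s=robot.snapshot(n); np.savez(f"pics/{n}6.npz",**s)
    im=cv2.cvtColor(s["pixels"],cv2.COLOR_RGB2BGR)
    if n=="scene": im=cv2.resize(im[130:260,220:390],None,fx=4.5,fy=4.5,interpolation=cv2.INTER_CUBIC)
    cv2.imwrite(f"pics/{n}6.png",im)
px,K,T=load("wrist6"); ps,Ks,Ts=load("scene6")
w=orange(px,(0,0,512,384)); b=orange(ps,(205,150,365,250))
for cw in w:
  print(cw[0].round(1),cw[1])
  for cb in b:
      p,e=tri([ray(K,T,*cw[0]),ray(Ks,Ts,*cb[0])])
      if e<.006: print("  ",cb[0].round(1),p.round(4),round(e,4))
E
```

```text
{'time': np.float64(13.0), 'tool_pos': array([ 0.5704, -0.1452,  0.17  ]), 'wrist_force': array([ 0.146 , -0.3652,  0.6121])}
[294.7 231.5] [285 225  20  14 272]
   [328.4 211.9] [ 0.62   -0.2092  0.0158] 0.0013
[188.1 245.1] [178 232  21  28 441]
   [313.1 218.1] [ 0.5002 -0.2069  0.0596] 0.0011
```

View pics/scene6.png

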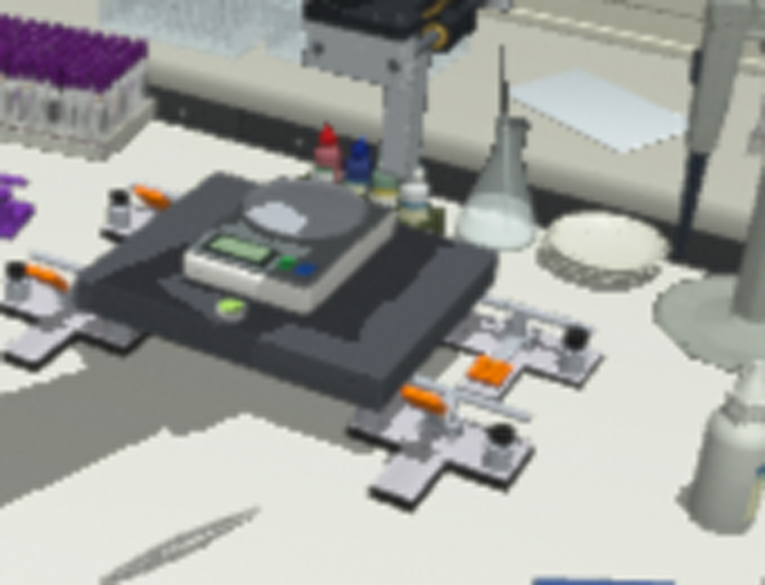

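View pics/wrist6.png

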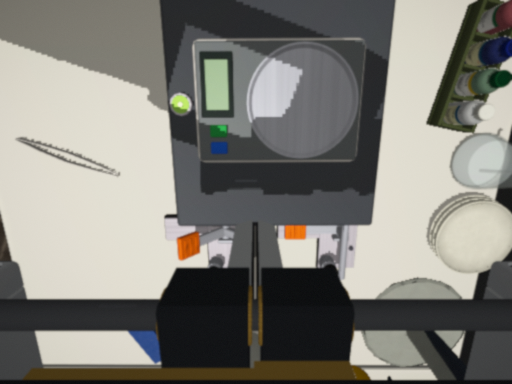

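The corner_3 lever now lies flat, with the pedal at (0.620, -0.209, 0.016), and the other three are still raised. I'll press corner_3 again.

Emit:
servo_tool --rows '[[[-0.1,0.5,0],0],[[-0.2,0.95,0.4],0],[[-0.2,1,0.8],0],[[-0.2,1,0.9],0],[[-0.2,1,0.9],0]]'

```text
time: 13.52
tool_pos: [0.6472, -0.161, 0.0925]
ee_rot: [-3.129, -0.004, 1.57]
wrist_force: [-1.2, -0.0, 0.3]
width: 0.0005
```

Emit:
servo_tool --rows '[[[0,0.15,0],0],[[0,0.15,0.05],0],[[0,0.15,0.1],0],[[0,0.15,0.1],0]]'

```text
time: 13.85
tool_pos: [0.662, -0.1615, 0.0922]
ee_rot: [-3.141, 0.0, 1.571]
wrist_force: [0.1, 0.5, -0.5]
width: 0.0006
```

Emit:
servo_tool --rows '[[[0,0,0.1],0],[[0,0,0.2],0],[[0,0,0.24],0],[[0,0,0.26],0],[[0,0,0.28],0],[[0,0,0.3],0],[[0,0,0.32],0],[[0,0,0.34],0],[[0,0,0.34],0]]'

```text
time: 14.6
tool_pos: [0.6616, -0.1611, 0.0698]
ee_rot: [-3.141, 0.0, 1.571]
wrist_force: [-9.3, 2.1, 16.1]
width: 0.0003
```

Emit:
servo_tool --rows '[[[0,0,0.02],0],[[0,0,0.03],0],[[0,0,0.03],0],[[0,0,0.03],0]]'

```text
time: 14.93
tool_pos: [0.6617, -0.1612, 0.0697]
ee_rot: [3.141, 0.001, 1.571]
wrist_force: [-12.2, 3.7, 23.4]
width: 0.0003
```

The corner stands solid: z = 0.0697 under 23 N. Coming away.

Emit:
servo_tool --rows '[[[0,0,-0.05],0],[[0,0,-0.12],0],[[0,0,-0.3],0],[[0,0,-0.7],0],[[0,0,-1],0],[[0,0,-1],0]]'

```text
time: 15.43
tool_pos: [0.6658, -0.1623, 0.149]
ee_rot: [3.131, 0.003, 1.571]
wrist_force: [0.9, -0.8, 1.0]
width: 0.0006
```

Emit:
servo_tool --rows '[[[0,-0.3,-0.5],0],[[0,-0.7,-1],0],[[0,-1,-1],0],[[0,-1,-1],0]]'

```text
time: 15.77
tool_pos: [0.5805, -0.1619, 0.227]
ee_rot: [3.137, 0.003, 1.57]
wrist_force: [1.9, -0.5, 0.6]
width: 0.0003
```

Emit:
servo_tool --rows '[[[0,-0.5,0],0],[[0,-1,0],0],[[0,-1,0],0]]'

```text
time: 16.02
tool_pos: [0.4963, -0.1602, 0.2184]
ee_rot: [-3.132, -0.003, 1.569]
wrist_force: [0.9, 0.3, -0.4]
width: 0.0007
```

Emit:
servo_tool --rows '[[[0,-0.5,0],0],[[0,-1,0],0],[[0,-1,0],0]]'

```text
time: 16.27
tool_pos: [0.4176, -0.1605, 0.2198]
ee_rot: [-3.135, -0.002, 1.569]
wrist_force: [1.0, -0.4, 0.6]
width: -0.0001
```

Emit:
servo_tool --rows '[[[0,-0.5,0],0],[[0,-1,0],0],[[0,-1,0],0],[[0,-1,0],0],[[0,-1,0],0],[[0,-1,0],0]]'

```text
time: 16.77
tool_pos: [0.344, -0.1617, 0.2222]
ee_rot: [3.141, -0.0, 1.572]
wrist_force: [0.2, 0.1, 0.0]
width: 0.0003
```

```bash
python3 - <<'E'
from bench import robot
from h import *
o=robot.get_obs(); print({k:np.round(o[k],4) for k in("time","tool_pos","wrist_force")})
for n in("top","scene"):
    s=robot.snapshot(n); np.savez(f"pics/{n}7.npz",**s)
    im=cv2.cvtColor(s["pixels"],cv2.COLOR_RGB2BGR)
    im=im[130:260,170:400] if n=="scene" else im[90:260,110:410]
    cv2.imwrite(f"pics/{n}7.png",cv2.resize(im,None,fx=2.6 if n=="top" else 3.4,fy=2.6 if n=="top" else 3.4,interpolation=cv2.INTER_CUBIC))
E
```

```text
{'time': np.float64(16.7667), 'tool_pos': array([ 0.344 , -0.1617,  0.2222]), 'wrist_force': array([0.1552, 0.0798, 0.0455])}
```

View pics/scene7.png

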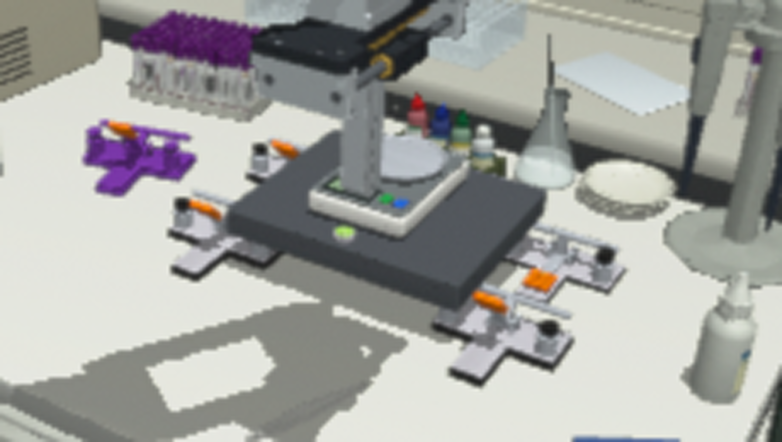

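View pics/top7.png

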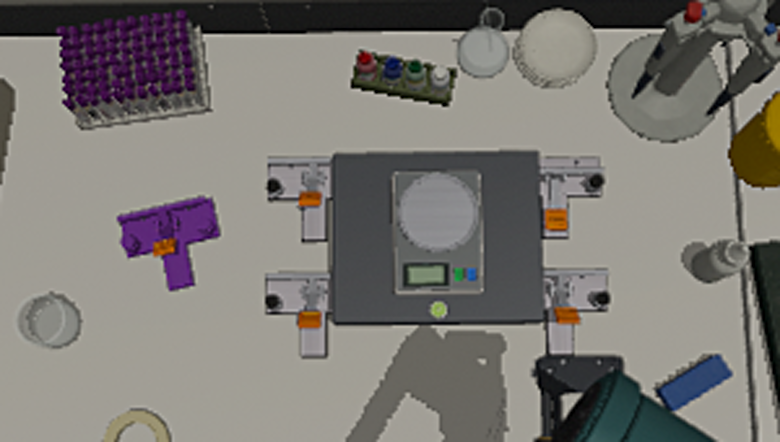

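In both views only the far-right pedal is flat (scene crop about (540,280), top crop about (556,220)). The slab, balance and bystanders look unmoved, and the arm is clear. Handing in.

```bash
python3 - <<'E'
from bench import robot
print(robot.close_job())
E
```

```text
the job is handed in; nothing more can be done
None
```

The rocking corner was corner_3 (far right); its shim lever is now flat, the corner stands solid, and I've handed the job in after about 17 s on the robot's clock.

- **Finding the corner:** I pressed corner_1 (22 N), corner_2 (12 N) and then corner_3. The first two held at z = 0.070. Corner_3 sank to z = 0.0663 under 7.6 N, so I stopped there and did not press corner_4.
- **Lever:** I pressed the pedal beside corner_3 down to its stop with about 21 N. Two camera views put it at a height of about 16 mm, against about 18 mm expected when flat. The other three levers are still raised.
- **Second press:** Corner_3 held at z = 0.0697 under 23 N.
- **Final check:** In the last pictures the slab, balance and surrounding objects look unmoved (judged by eye, not re-measured), and the arm is clear, with about 0 N at the wrist.
- **Sideways force:** The firmest presses also carried about 10–12 N sideways, but the pictures show no shift of the slab.

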